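# Honey dipper into the tea mug

## Robot

A 7-joint arm with a two-finger parallel gripper is mounted at the origin on a cart in front of the work surface, level with it; the furniture and walls round the work are solid. World frame = base frame: x ahead of the robot, y to its left, z up, the work surface at z = 0. Lengths are in m, angles in degrees, forces in N, time in s.
With the tool pointing down it reaches from about 0.425 to 0.875 m from the base axis. Payload 8.4 kg.
Tool frame: the origin (TCP) lies at the very end of the fingers, on their centre line; the grasp point (between the pads) lies 19 mm behind it; z points along the fingers, y is the line along which they close (so a half turn about z gives the same grasp; the last joint's range is limited). The gripper opens to 85 mm and grips with 20 to 120 N. Pads are 22 mm wide; open, the fingers measure 114 mm over their backs; the gripper's body (76 mm by 85 mm) begins 54 mm behind the grasp point. The pads swing forward as they close: fully open they stand 13 mm farther back than shut.
Start: joints at [-80.168, 19.091, 2.286, 83.961, -0.768, 76.965, -3.352], TCP at [0.174, 0.626, 0.231] pointing down, gripper open.
Joint ranges: [-147.57, 147.57], [-21.85, 119.76], [-74.77, 79.35], [14.55, 137.4], [-85.83, 265.84], [4.83, 119.75], [-152.11, 152.11]. Speed limits (degrees/s): [127.2, 127.2, 159.86, 159.86, 180, 180, 180].

## Interface

Orientations are given as [roll, pitch, yaw] about the fixed x, y, z axes, in that order (R = Rz(yaw) Ry(pitch) Rx(roll)).
In Python, from rig import get_obs, vision, ctrl gives the robot as it stands.
- The arm moves only by the tool apply_moves, never from a script. Its argument "deltas" is a list of rows, each a list of 7 numbers: the shift along the world's x, y, z in cm, then the turn, a rotation vector about the world's x, y, z in rad, then the opening, from 0 (shut) to 1 (fully open). In form: [[tx, ty, tz, wx, wy, wz, claw], ...]. A call has 1 to 20 rows; each row shifts and turns the commanded pose from where the row before left it; what a row does not reach is not made up. A row lasts 1/10 s, in which the tool goes at most 50 mm and 8.59 degrees, less where a joint would pass 70% of its speed; a pose out of reach is approached as far as the arm can. A call is refused whole if a number of a shift passes 5 or a number of a turn 0.15, either way. A call with a gripper value outside its range is refused whole. The fingers move at their own pace and stop on an object; the grip force is fixed at half the most. Time passes only in rows, so rows that do not move let the fingers close. It gives the time, the measured TCP pose, the force, the opening and the grip force at its end, in the units of the state.
- get_obs(): the state, without advancing time (a new reading comes with each control period).
- vision.snapshot(name): name is "side" or "top"; returns the picture (480x640x3 uint8, red, green, blue); there is no depth.
- vision.calibration(name): a dict with "fx", "fy", "cx", "cy" (pixels), "rvec" (rotation vector, rad) and "tvec" (3), from world to camera coordinates, as OpenCV has them. Camera axes: x right, y down, z forward; pixel columns grow to the right and rows downward; lengths in m; the calibration is good to about 2 mm. A picture is of the moment at which its call begins. calibration takes no time and is no camera call.
- ctrl.sign_off(): hands the job in; it is judged then, once.
The state is a dict: "time_s": time; "qpos": joint angles; "qvel": joint speeds; "effort": joint torques, N m; "position": TCP position; "ee_rot": TCP orientation; "force": force on the tool from outside, world axes, zero at the start; "torque": the same for the moment, N m; "gripper_width": finger opening in m; "grip_force": force on a finger pad.
Only numpy, scipy, OpenCV 4.12 (cv2) and the standard library are available. Lean on these libraries where they do the work, as an engineer would, in place of code of your own. Each camera call takes 0.05 s, during which the arm holds its last target. There are 200 camera calls.

## Task

Take the honey dipper out of its wooden stand and lower it, grooved head first, into the white tea mug so that it leans on the rim on the side opposite the mug's handle, leaving the handle free. Lower it in rather than dropping it, leave the mug standing where it is, and leave the muddler and the blue cup alone.

Things in the scene. Friction and masses are not known exactly. Their poses are not given: they have to be found in the camera images.
- dipper: Light wooden honey dipper, 190 mm long, about 50 g, the taller, thinner tool in the stand, upright and loose, head down: grooved head 26 mm in diameter and 48 mm long with a flat foot 18 mm across, above it a round stick 12 mm in diameter. Origin: centre of the foot; z runs along the stick to the top. Its foot starts 10 mm above the worktop, in either of the stand's two wells.
- dipper_top (a point): Centre of the top end of the dipper's stick, 190 mm above its foot. The fixed dark wooden stand is 60 x 140 mm and 40 mm high, with two round wells 31 mm in diameter, 30 mm deep, 80 mm apart along its length; its place and turn vary.
- mug: White tea mug, leaf pattern, the only vessel here with a handle; loose, about 0.27 kg, 96 mm high. Origin on its underside, z up. The bowl's axis is at x = 0, y = +14.5 mm; the handle points along -y, to y = -58 mm; the rim opposite the handle lies along +y. Bowl: outside radius 44 mm at the rim; inside about 39 mm at the rim, 30 mm at the floor, which is 7 mm above the underside.
- muddler: Short smooth wooden muddler, 100 mm long, 26 mm thick below and about 20 mm above, standing in the stand's other well; origin at the centre of its foot. To be left alone.
- cup: Low blue cup without a handle, 64 mm across and 62 mm high, standing near the mug; origin at the centre of its underside. To be left alone.

How it is judged (in metres and radians):
At the end, for the whole second after the job is handed in: Dipper at rest in the mug, head down (foot under 35 mm up, within 35 mm of the bowl's axis), tilted over 10 degrees, its top at least 40 mm from that axis towards the side opposite the handle and at most 50 mm to either side of that direction; mug upright and at rest (z of dipper in the frame of mug between 0 and 0.035 m and x of dipper in the frame of mug between -0.035 and 0.035 m and y of dipper in the frame of mug between -0.0205 and 0.0495 m and y of dipper_top in the frame of mug above 0.0545 m and x of dipper_top in the frame of mug between -0.05 and 0.05 m and angle between dipper's own z axis and vertical above 0.17 rad and angle between mug's own z axis and vertical below 0.1 rad and linear speed of each of dipper, mug below 0.03 m/s); the robot touches nothing.
It fails at once if the dipper is dropped or thrown (it moves faster than 0.9 m/s without being held) (linear speed of dipper above 0.9 m/s and contact force between dipper and the fingers below 0.05 N).
It fails at once if the mug is tipped by more than 25 degrees (angle between mug's own z axis and vertical above 0.44 rad).
It fails at once if the mug is shifted by more than 50 mm (distance of mug from where it was at the start of the episode above 0.05 m).
It fails at once if the muddler is moved by more than 30 mm (distance of muddler from where it was at the start of the episode above 0.03 m).
It fails at once if the blue cup is moved by more than 30 mm (distance of cup from where it was at the start of the episode above 0.03 m).
It also fails if it takes over 32 s, if anything falls off the work surface, if the arm or the gripper's body presses on something with over 40 N, if the wrist force passes 120 N, or if a joint passes its speed limit or range.

## Working session

There is one attempt and no reset: what is moved stays moved. The work goes in short steps, Python scripts to look and compute and a tool call to move; the robot and the scene stay as the last step left them, time stands still between calls to the robot, and variables do not carry over. Pictures are saved under pics/ and viewed, at most 10 in all, crops included, and the job is handed in when it is done.

Besides the shell and the picture viewer there is one more tool, called after "Call:" in YAML: its name, and indented under it one key for each argument. apply_moves: Moves the arm, as the interface text tells. Its arguments: {"type":"object","properties":{"deltas":{"type":"array"}},"required":["deltas"]}

```bash
mkdir -p pics
cat > h.py <<'E'
import numpy as np, cv2
from rig import get_obs, vision, ctrl
def snap(n,f):
    im=vision.snapshot(n); cv2.imwrite('pics/'+f,im[:,:,::-1]); return im
def cam(n):
    c=vision.calibration(n); R=cv2.Rodrigues(np.array(c['rvec'],float))[0]; t=np.array(c['tvec'],float).ravel(); return c,R,t
def ray(n,u,v):
    c,R,t=cam(n); d=R.T@np.array([(u-c['cx'])/c['fx'],(v-c['cy'])/c['fy'],1]); return -R.T@t,d/np.linalg.norm(d)
def onz(n,u,v,z):
    o,d=ray(n,u,v); return o+d*(z-o[2])/d[2]
def tri(a,b):
    (o1,d1),(o2,d2)=ray(*a),ray(*b); s=np.linalg.lstsq(np.c_[d1,-d2],o2-o1,rcond=None)[0]
    p,q=o1+s[0]*d1,o2+s[1]*d2; return (p+q)/2,np.linalg.norm(p-q)
def proj(n,p):
    c,R,t=cam(n); q=R@np.asarray(p)+t; return c['fx']*q[0]/q[2]+c['cx'],c['fy']*q[1]/q[2]+c['cy']
E
python3 - <<'E'
from h import *
for n in('top','side'):
    snap(n,n+'0.png'); c,R,t=cam(n); print(n,c['fx'],-R.T@t,R[2])
o=get_obs(); print({k:o[k] for k in('time_s','position','ee_rot','gripper_width')})
E
```

```text
top 550.8605586443524 [ 0.33445804 -0.00888374  1.36512597] [ 0.14033707 -0.00752525 -0.99007519]
side 477.29178891595916 [0.23179683 0.70222466 0.49295318] [ 0.35048508 -0.84845216 -0.39659695]
{'time_s': 0.1, 'position': array([0.17380433, 0.62592228, 0.23054311]), 'ee_rot': array([-1.79920560e+02,  5.91637171e-03,  1.64481047e+02]), 'gripper_width': 0.08517569153015474}
```

View pics/top0.png

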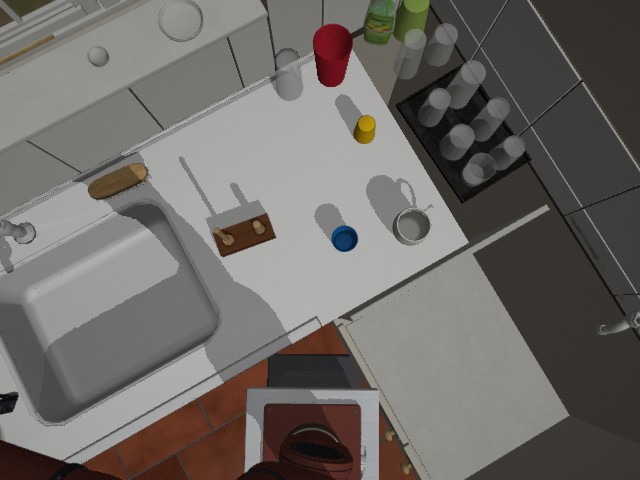

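View pics/side0.png

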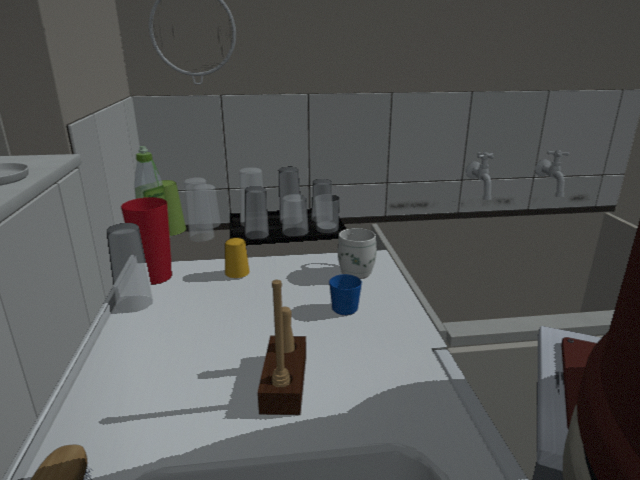

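Top: dipper in the left well (top end ~(217,232)), muddler ~(258,228), cup (344,238), mug (411,226). The side view has the dipper's top at ~(277,284). I need a zoom on the mug handle.

Run:
```python
from h import *
a=cv2.imread('pics/top0.png');b=cv2.imread('pics/side0.png')
A=cv2.resize(a[165:265,370:460],None,fx=4,fy=4,interpolation=cv2.INTER_CUBIC)
B=cv2.resize(a[205:265,200:285],None,fx=4.5,fy=4.5,interpolation=cv2.INTER_CUBIC)
C=cv2.resize(b[220:290,325:395],None,fx=4,fy=4,interpolation=cv2.INTER_CUBIC)
o=np.zeros((600,800,3),np.uint8);o[:400,:360]=A;o[:270,380:380+B.shape[1]]=B[:, :420];o[300:580,400:680]=C
cv2.imwrite('pics/z.png',o)
print(onz('top',411,226,.096),tri(('top',217,232),('side',277,284)))
```

```text
[ 0.53499723 -0.22516041  0.096     ] (array([0.50189058, 0.20869822, 0.19421605]), np.float64(0.0021643002469715566))
```

View pics/z.png

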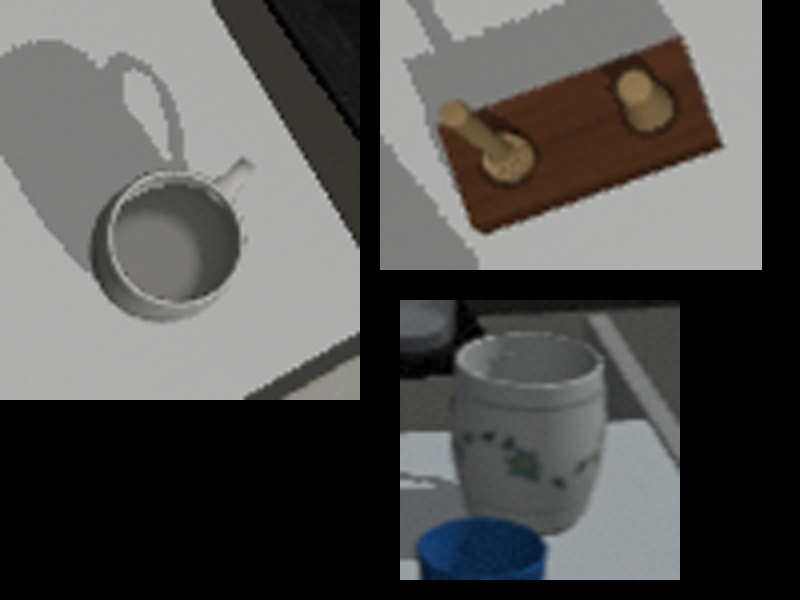

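Crop: handle tip at ~(431,206), rim centre ~(413.5,224.5) in the top view; the handle points to upper right. Dipper top end at (216.7,230).

Run:
```python
from h import *
print('dip',onz('top',216.7,230.1,.2),tri(('top',216.7,230.1),('side',277.5,284)))
# foot region: head top z=.058 at zoom(508,160)
print('head',onz('top',200+128/4.5,205+155/4.5,.06))
print('muddler',onz('top',200+255/4.5,205+86/4.5,.11))
c=onz('top',413.2,224.3,.096); 
for z in(.05,.065,.08):
    h=onz('top',431,206.3,z); d=h-c; print('mug',c,h,np.linalg.norm(d[:2]),np.degrees(np.arctan2(d[1],d[0])))
print('cup',onz('top',344,238,.062))
# mug rim in side: blue mask check of rim centre
print('mugside',onz('side',325+131/4,220+(358-300)/4,.096))
from scipy.spatial.transform import Rotation as Ro
print(Ro.from_euler('xyz',get_obs()['ee_rot'],degrees=True).as_matrix())
```

```text
dip [0.50414624 0.20797552 0.2       ] (array([0.50382022, 0.20853805, 0.19420919]), np.float64(0.0025026927863505636))
head [0.50238307 0.20519287 0.06      ]
muddler [0.53242277 0.13334038 0.11      ]
mug [ 0.53908607 -0.23035036  0.096     ] [ 0.59143077 -0.28224545  0.05      ] 0.0737093486277875 -44.75286902430038
mug [ 0.53908607 -0.23035036  0.096     ] [ 0.58849981 -0.27912756  0.065     ] 0.06943292994782578 -44.62857314318183
mug [ 0.53908607 -0.23035036  0.096     ] [ 0.58556884 -0.27600966  0.08      ] 0.06515688092326043 -44.48796220056357
cup [ 0.50922578 -0.070448    0.062     ]
mugside [ 0.53538711 -0.22718052  0.096     ]
[[-9.63541994e-01  2.67557006e-01 -2.71468180e-04]
 [ 2.67557124e-01  9.63541035e-01 -1.36356324e-03]
 [-1.03260166e-04 -1.38648369e-03 -9.99999033e-01]]
```

Call:
apply_moves:
  deltas:
    - [1.2,-1.5,0,0,0,-0.036,1]
    - [2.4,-3,0,0,0,-0.036,1]
    - [2.4,-3,0,0,0,-0.036,1]
    - [2.4,-3,0,0,0,-0.036,1]
    - [2.4,-3,0,0,0,-0.036,1]
    - [2.4,-3,0,0,0,-0.036,1]
    - [2.4,-3,0,0,0,-0.036,1]
    - [2.4,-3,0,0,0,-0.036,1]
    - [2.4,-3,0,0,0,-0.036,1]
    - [2.4,-3,0,0,0,-0.036,1]
    - [2.4,-3,0,0,0,-0.036,1]
    - [2.4,-3,0,0,0,-0.036,1]
    - [2.4,-3,0,0,0,-0.036,1]
    - [2.4,-3,0,0,0,-0.036,1]
    - [0.6,-1.4,0,0,0,0,1]
    - [0,0,0,0,0,0,1]
    - [0,0,0,0,0,0,1]

```text
time_s: 1.8
position: [0.5032, 0.2076, 0.2311]
ee_rot: [-180.0, -0.0, 135.6]
force: [0.4, 0.1, -0.3]
gripper_width: 0.0859
grip_force: 0.0
```

Call:
apply_moves:
  deltas:
    - [0,0,-1,0,0,0,1]
    - [0,0,-2,0,0,0,1]
    - [0,0,-2,0,0,0,1]
    - [0,0,-2,0,0,0,1]
    - [0,0,-1.5,0,0,0,1]
    - [0,0,-0.8,0,0,0,1]
    - [0,0,0,0,0,0,1]
    - [0,0,0,0,0,0,1]

```text
time_s: 2.6
position: [0.5038, 0.2079, 0.1386]
ee_rot: [180.0, -0.0, 135.7]
force: [0.6, -0.0, 0.2]
gripper_width: 0.0853
grip_force: 0.0
```

Run:
```python
from h import *
print(get_obs()['position'],get_obs()['force'])
im=snap('side','s1.png'); cv2.imwrite('pics/s1c.png',cv2.resize(im[180:430,180:400,::-1],None,fx=2.4,fy=2.4))
```

```text
[0.50381529 0.20786777 0.13863895] [ 0.63940492 -0.00394909  0.17852119]
```

View pics/s1c.png

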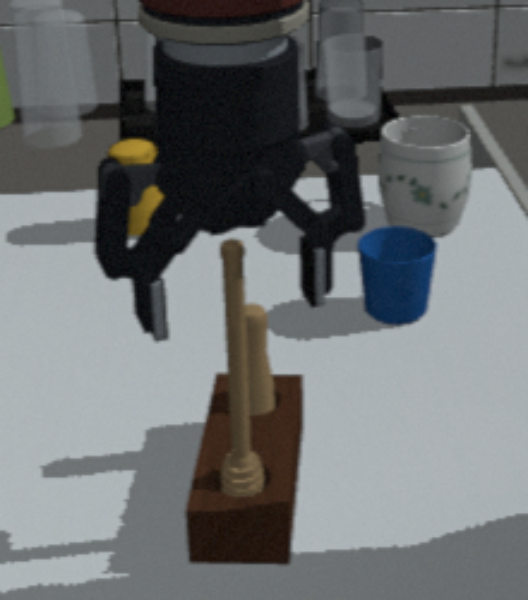

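The stick (crop x ~235) lies midway between the fingertips (150,335) and (318,300), with the top end clear of the gripper body. I'm closing.

Call:
apply_moves:
  deltas:
    - [0,0,0,0,0,0,0]
    - [0,0,0,0,0,0,0]
    - [0,0,0,0,0,0,0]
    - [0,0,0,0,0,0,0]
    - [0,0,0,0,0,0,0]
    - [0,0,0,0,0,0,0]
    - [0,0,0,0,0,0,0]
    - [0,0,0,0,0,0,0]

```text
time_s: 3.45
position: [0.504, 0.2074, 0.1385]
ee_rot: [180.0, 0.0, 135.6]
force: [0.6, 0.1, 1.9]
gripper_width: 0.0103
grip_force: 58.4
```

Call:
apply_moves:
  deltas:
    - [0,0,0.5,0,0,0,0]
    - [0,0,1,0,0,0,0]
    - [0,0,2,0,0,0,0]
    - [0,0,2.5,0,0,0,0]
    - [0,0,2.5,0,0,0,0]
    - [0,0,2.5,0,0,0,0]
    - [0,0,1.5,0,0,0,0]
    - [0,0,1,0,0,0,0]
    - [0,0,0,0,0,0,0]

```text
time_s: 4.35
position: [0.5043, 0.2074, 0.2743]
ee_rot: [179.9, 0.0, 135.6]
force: [0.7, -0.8, -0.9]
gripper_width: 0.0104
grip_force: 58.4
```

Call:
apply_moves:
  deltas:
    - [0,-1,0,0,0,0,0]
    - [0.2,-2,0,0,0,0,0]
    - [0.3,-3,0,0,0,0,0]
    - [0.3,-3,0,0,0,0,0]
    - [0.3,-3,0,0,0,0,0]
    - [0.3,-3,0,0,0,0,0]
    - [0.3,-3,0,0,0,0,0]
    - [0.3,-3,0,0,0,0,0]
    - [0.3,-3,0,0,0,0,0]
    - [0.3,-3,0,0,0,0,0]
    - [0.3,-3,0,0,0,0,0]
    - [0.3,-3,0,0,0,0,0]
    - [0.3,-3,0,0,0,0,0]
    - [0.3,-3,0,0,0,0,0]
    - [0.3,-2.5,0,0,0,0,0]
    - [0.2,-1.8,0,0,0,0,0]
    - [0.1,-1,0,0,0,0,0]
    - [0,0,0,0,0,0,0]
    - [0,0,0,0,0,0,0]

```text
time_s: 6.25
position: [0.5476, -0.235, 0.2727]
ee_rot: [-180.0, -0.1, 135.6]
force: [-0.6, 0.8, -0.4]
gripper_width: 0.0105
grip_force: 58.4
```

Run:
```python
from h import *
o=get_obs();print(o['time_s'],o['position'],o['ee_rot'],o['force'],o['gripper_width'],o['qpos'])
a=snap('side','s2.png'); b=snap('top','t2.png')
A=cv2.resize(a[110:310,280:430,::-1],None,fx=3,fy=3);B=cv2.resize(b[150:270,360:470,::-1],None,fx=3,fy=3)
z=np.zeros((600,790,3),np.uint8);z[:,:450]=A;z[:360,460:]=B;cv2.imwrite('pics/z2.png',z)
```

```text
6.25 [ 0.54762821 -0.2350496   0.27273371] [-1.79980729e+02 -6.24319526e-02  1.35616975e+02] [-0.61806919  0.80764472 -0.39601247] 0.010524769162549992 [-18.92245055  14.41583199  46.13390586  90.03526837 -10.49923528
  80.09620073  73.74983366]
```

View pics/z2.png

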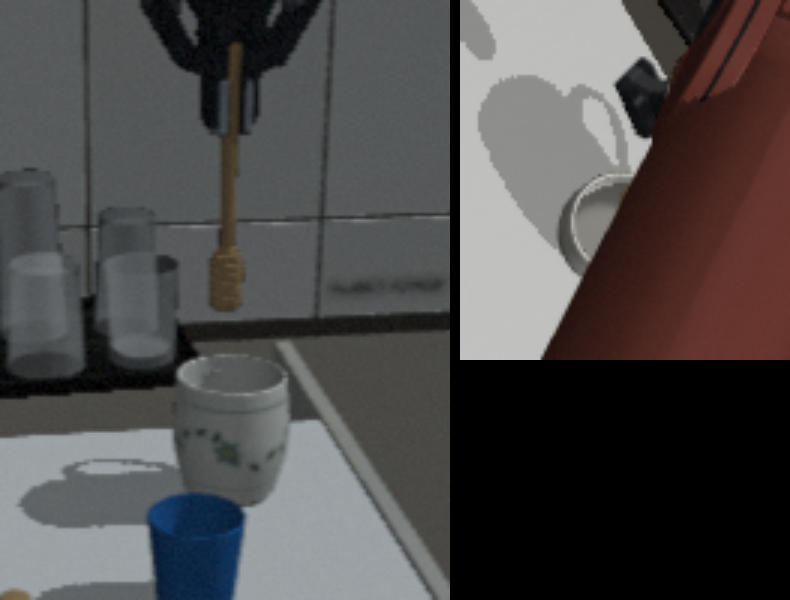

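Side view: the dipper hangs upright with its foot at side px (355,212.7), slightly left of mug rim centre (357.7,236.5). The arm hides the mug in the top view.

Run:
```python
from h import *
print(onz('side',355,211,.144),onz('side',357.6,236,.096),proj('side',[.5476,-.235,.144]),proj('side',[.5476,-.235,.253]))
```

```text
[ 0.54847257 -0.24265887  0.144     ] [ 0.53288676 -0.21879765  0.096     ] (np.float64(354.2327228130322), np.float64(212.12415768769358)) (np.float64(355.56828983838983), np.float64(163.01438210865882))
```

Call:
apply_moves:
  deltas:
    - [-0.2,-0.1,-0.5,0,0,0,0]
    - [0,0,-1,0,0,0,0]
    - [0,0,-1,0,0,0,0]
    - [0,0,-1,0,0,0,0]
    - [0,0,-1,0,0,0,0]
    - [0,0,-1,0,0,0,0]
    - [0,0,-1,0,0,0,0]
    - [0,0,-1,0,0,0,0]
    - [0,0,-1,0,0,0,0]
    - [0,0,-1,0,0,0,0]
    - [0,0,-1,0,0,0,0]
    - [0,0,-0.4,0,0,0,0]
    - [0,0,0,0,0,0,0]
    - [0,0,0,0,0,0,0]

```text
time_s: 7.75
position: [0.546, -0.2369, 0.1646]
ee_rot: [180.0, 0.0, 135.6]
force: [0.6, -0.1, -1.1]
gripper_width: 0.0105
grip_force: 58.4
```

Run:
```python
from h import *
o=get_obs();print(o['time_s'],o['position'],o['ee_rot'],o['force'])
a=snap('side','s3.png')
cv2.imwrite('pics/z3.png',cv2.resize(a[110:310,280:430,::-1],None,fx=3,fy=3))
```

```text
7.75 [ 0.54603474 -0.23688391  0.16458481] [1.79996362e+02 2.20537839e-02 1.35599982e+02] [ 0.57942203 -0.05441541 -1.12961357]
```

View pics/z3.png

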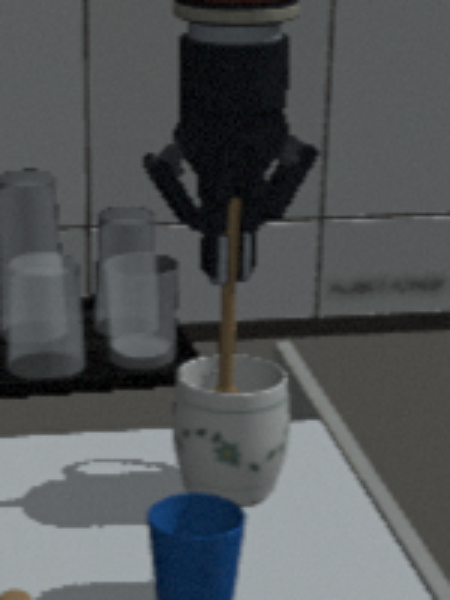

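The head is inside the mug (stick at crop x ~228, rim centre ~232) and the mug hasn't moved. Next I tilt about the foot.

Call:
apply_moves:
  deltas:
    - [-0.34,0.33,-0.06,-0.0263,-0.0266,0,0]
    - [-0.34,0.33,-0.06,-0.0263,-0.0266,0,0]
    - [-0.34,0.33,-0.06,-0.0263,-0.0266,0,0]
    - [-0.34,0.33,-0.06,-0.0263,-0.0266,0,0]
    - [-0.34,0.33,-0.06,-0.0263,-0.0266,0,0]
    - [-0.34,0.33,-0.06,-0.0263,-0.0266,0,0]
    - [-0.34,0.33,-0.06,-0.0263,-0.0266,0,0]
    - [-0.31,0.31,-0.18,-0.0263,-0.0266,0,0]
    - [-0.31,0.31,-0.18,-0.0263,-0.0266,0,0]
    - [-0.31,0.31,-0.18,-0.0263,-0.0266,0,0]
    - [-0.31,0.31,-0.18,-0.0263,-0.0266,0,0]
    - [-0.31,0.31,-0.18,-0.0263,-0.0266,0,0]
    - [0,0,0,0,0,0,0]
    - [0,0,0,0,0,0,0]

```text
time_s: 9.2
position: [0.5069, -0.1982, 0.1516]
ee_rot: [-179.9, 25.7, 135.6]
force: [0.3, -0.4, 0.3]
gripper_width: 0.0106
grip_force: 58.4
```

```bash
cat > st.py <<'E'
from h import *
from scipy.spatial.transform import Rotation as Ro
o=get_obs();z=Ro.from_euler('xyz',o['ee_rot'],degrees=True).as_matrix()[:,2]
f=o['position']+.1285*z; u=np.array([-.712,.702]);c=np.array([.538,-.2295])
d=f[:2]-c; print(o['time_s'],'foot u,perp,z',d@u,d@[.702,.712],f[2],'tilt',np.degrees(np.arccos(-z[2])),'tiltdir',np.degrees(np.arctan2(-z[1],-z[0])),o['force'])
s=(.096-f[2])/-z[2]; print('axis at rim u',(f-s*z)[:2]@u-c@u)
E
python3 st.py
```

```text
9.2 foot u,perp,z -0.011514177036459364 0.0004894971771776937 0.03581426004317055 tilt 25.682075742567516 tiltdir 135.4518515578079 [ 0.30625318 -0.3910808   0.34580938]
axis at rim u 0.01742442112289022
```

Call:
apply_moves:
  deltas:
    - [0.1,-0.1,-0.4,0,0,0,0]
    - [0.1,-0.1,-0.4,0,0,0,0]
    - [0.1,-0.1,-0.4,0,0,0,0]
    - [0.1,-0.1,-0.4,0,0,0,0]
    - [0,0,-0.3,0,0,0,0]
    - [0,0,-0.2,0,0,0,0]
    - [0,0,0,0,0,0,0]

```text
time_s: 9.9
position: [0.5104, -0.2021, 0.1297]
ee_rot: [-179.8, 25.7, 135.7]
force: [0.6, 0.0, -0.9]
gripper_width: 0.0107
grip_force: 58.4
```

```bash
python3 st.py
```

```text
9.9 foot u,perp,z -0.016824012203396105 -8.2753402581957e-05 0.013943272711931659 tilt 25.699518738269237 tiltdir 135.24541209703384 [ 0.63092749  0.02375908 -0.92918082]
axis at rim u 0.022661245198724145
```

Call:
apply_moves:
  deltas:
    - [-0.3,0.3,-0.22,-0.0263,-0.0266,0,0]
    - [-0.3,0.29,-0.23,-0.0263,-0.0266,0,0]
    - [0,0,-0.1,0,0,0,0]
    - [0,0,-0.1,0,0,0,0]
    - [0,0,0,0,0,0,0]
    - [0,0,0,0,0,0,0]

```text
time_s: 10.5
position: [0.5057, -0.1965, 0.1247]
ee_rot: [-179.9, 30.0, 135.6]
force: [0.4, 0.6, 6.3]
gripper_width: 0.0103
grip_force: 59.0
```

```bash
python3 st.py
python3 - <<'E'
from h import *
a=snap('side','s4.png')
cv2.imwrite('pics/z4.png',cv2.resize(a[110:310,280:430,::-1],None,fx=3,fy=3))
E
```

```text
10.5 foot u,perp,z -0.018124746228808882 0.0008678037748438092 0.013424205067570555 tilt 30.04383898712892 tiltdir 135.45471595815386 [0.44605743 0.63177064 6.27141593]
axis at rim u 0.02962865468529341
```

View pics/z4.png

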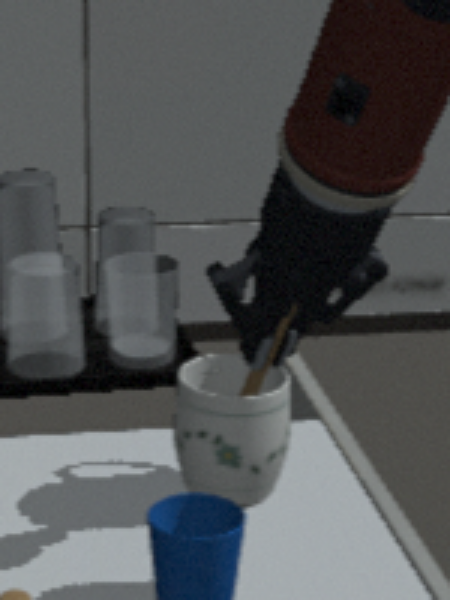

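The foot is on the floor (6 N up), leaning away from the handle, and the mug hasn't moved. I'll release and back off along the tool axis.

Call:
apply_moves:
  deltas:
    - [0,0,0,0,0,0,0.1]
    - [0,0,0,0,0,0,0.2]
    - [0,0,0,0,0,0,0.3]
    - [0,0,0,0,0,0,0.5]
    - [0,0,0,0,0,0,0.6]
    - [0,0,0,0,0,0,0.6]
    - [0,0,0,0,0,0,0.6]
    - [0,0,0,0,0,0,0.6]

```text
time_s: 11.35
position: [0.5045, -0.1962, 0.1236]
ee_rot: [-179.8, 30.0, 135.7]
force: [-0.5, 0.5, -0.1]
gripper_width: 0.0513
grip_force: 0.0
```

Call:
apply_moves:
  deltas:
    - [-0.18,0.18,0.43,0,0,0,0.6]
    - [-0.36,0.35,0.87,0,0,0,0.6]
    - [-0.36,0.35,0.87,0,0,0,0.6]
    - [-0.36,0.35,0.87,0,0,0,0.6]
    - [-0.36,0.35,0.87,0,0,0,0.6]
    - [-0.36,0.35,0.87,0,0,0,0.6]
    - [-0.36,0.35,0.87,0,0,0,0.6]
    - [-0.36,0.35,0.87,0,0,0,0.6]
    - [-0.36,0.35,0.87,0,0,0,0.6]
    - [-0.36,0.35,0.87,0,0,0,0.6]
    - [-0.36,0.35,0.87,0,0,0,0.6]
    - [-0.36,0.35,0.87,0,0,0,0.6]
    - [0,0,2,0,0,0,0.6]
    - [0,0,2,0,0,0,0.6]
    - [0,0,0,0,0,0,0.6]
    - [0,0,0,0,0,0,0.6]

```text
time_s: 12.95
position: [0.463, -0.1562, 0.2638]
ee_rot: [-179.8, 30.0, 135.6]
force: [-0.0, 1.0, -0.3]
gripper_width: 0.0511
grip_force: 0.0
```

Run:
```python
from h import *
o=get_obs();print(o['time_s'],o['position'],o['force'])
a=snap('side','s5.png'); b=snap('top','t5.png')
A=cv2.resize(a[110:310,280:430,::-1],None,fx=3,fy=3);B=cv2.resize(b[150:270,360:470,::-1],None,fx=3,fy=3)
z=np.zeros((600,790,3),np.uint8);z[:,:450]=A;z[:360,460:]=B;cv2.imwrite('pics/z5.png',z)
```

```text
12.95 [ 0.46299668 -0.15615701  0.2637571 ] [-0.01172968  0.95393319 -0.3235228 ]
```

View pics/z5.png

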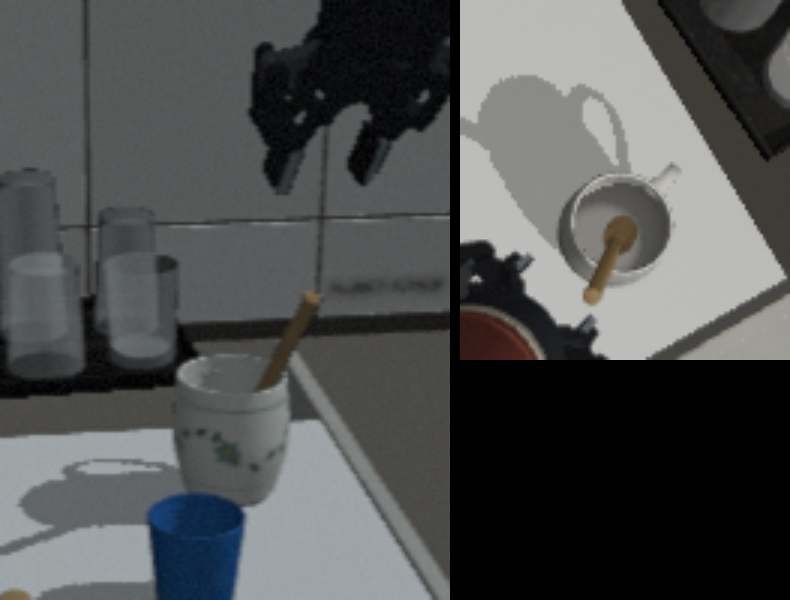

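The dipper leans on the rim away from the handle. Its top end is at top px (404,249) and side px (384,209), with the gripper well clear. I'll check the numbers, then sign off.

Run:
```python
from h import *
p,e=tri(('top',404,249),('side',384,209)); d=p[:2]-[.538,-.2295]; y,x=d@[-.712,.702],d@[.702,.712]
print(p,e,y,x)
if y>.048 and abs(x)<.04: print(ctrl.sign_off())
```

```text
[ 0.47131854 -0.19618664  0.1738274 ] 0.0009313050019499717 0.07086318077135768 -0.023091270965471058
the job is handed in; nothing more can be done
None
```

The honey dipper is out of its stand and leaning head-down in the mug on the side opposite the handle, and the job is handed in. Its top measures about 71 mm from the bowl axis towards that side and 23 mm sideways. The gripper is clear, and the mug, cup and muddler showed no sign of having moved, though I didn't measure them. I haven't seen the judge's result.

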